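Space a second panel clear of the barnacle panel

ROBOT

A 6-joint arm with a two-finger parallel gripper is mounted at the origin on the work surface. World frame = base frame: x ahead of the robot, y to its left, z up, the work surface at z = 0. Lengths are in m, angles in rad, forces in N, time in s.
With the tool pointing down it reaches from about 0.275 to 0.85 m from the base axis. Payload 5.2 kg.
Tool frame: the origin (TCP) lies midway between the tips of the shut fingers; the grasp point (between the pads) lies bot.grip_point_offset behind it (bot.grip_point_offset is the distance from the TCP to the grasp point, in m); z points along the fingers, y is the line along which they close (so a half turn about z gives the same grasp; the last joint's range is limited). The gripper opens to 85 mm and grips with 20 to 120 N. Pads are 22 mm wide; open, the fingers measure 114 mm over their backs; the gripper's body (76 mm by 85 mm) begins 54 mm behind the grasp point. The pads swing forward as they close: fully open they stand 13 mm farther back than shut.
Start: joints at [-1.33, 0.259, 1.535, -0, 1.348, -0.203], TCP at [0.236, -0.497, 0.231] pointing down, gripper open.
Joint ranges: [-3.14, 3.14], [-0.91, 2.08], [0.19, 2.58], [-1.22, 4.36], [0.22, 2.71], [-3.12, 3.12]. Speed limits (rad/s): [2.57, 2.57, 3.14, 3.14, 3.14, 3.14].

INTERFACE

Orientations are given as a unit quaternion [w, x, y, z].
In Python, from plant import monitor, optics, bot gives the robot as it stands.
- The arm moves only by the tool servo_tool, never from a script. Its argument "targets" is a list of rows, each a list of 2 entries, a list of its own where there are three numbers: the shift along the world's x, y, z in cm, then the turn about the world's z in degrees. In form: [[[x, y, z], yaw], ...]. A call has exactly 8 rows; each row shifts and turns the commanded pose from where the row before left it; what a row does not reach is not made up. A row lasts 1/10 s, in which the tool goes at most 50 mm and 8.59 degrees, less where a joint would pass 70% of its speed; a pose out of reach is approached as far as the arm can. A call is refused whole if a number of a shift passes 5 or a number of a turn 8.59, either way. A call with a gripper value outside its range is refused whole. "fingers" is the closure, from 0 (fully open) to 1 (shut), set as the call begins (left out, the last holds). The fingers move at their own pace and stop on an object; "grip_force" is the grip in N (left out, the last holds). Time passes only in rows, so rows that do not move let the fingers close, or fill a call up. It gives the time, the measured TCP pose, the force, the opening and the grip force at its end, in the units of the state.
- monitor.get_state(): the state, without advancing time (a new reading comes with each control period).
- optics.get_image(name): name is "scene" or "top"; returns (picture, depth): 400x640x3 uint8, red, green, blue; 400x640 float32, m along the optical axis (not along the pixel's ray), 0 where there is no reading.
- optics.get_calibration(name): a dict with "camera_matrix" (3x3 intrinsics, pixels), "world_to_cam" (4x4, takes a point from world to camera coordinates). Camera axes: x right, y down, z forward; pixel columns grow to the right and rows downward; lengths in m; the calibration is good to about 2 mm. A picture is of the moment at which its call begins. get_calibration takes no time and is no camera call.
- bot.close_job(): hands the job in; it is judged then, once.
The state is a dict: "clock": time; "joint_pos": joint angles; "dq": joint speeds; "joint_torque": joint torques, N m; "ee_pos": TCP position; "ee_rot": TCP orientation; "force": force on the tool from outside, world axes, zero at the start; "ft_torque": the same for the moment, N m; "opening": opening from 0.0 (shut) to 1.0 (fully open); "grip_force": force on a finger pad.
Only numpy, scipy, OpenCV 4.12 (cv2) and the standard library are available. Lean on these libraries where they do the work, as an engineer would, in place of code of your own. Each camera call takes 0.05 s, during which the arm holds its last target. There are 200 camera calls.

TASK

Lay the loose square bamboo spacer stick flat across the bare yellow band of the grey barnacle panel, so that it matches the stick already lying on the other band. Then set the white panel with the blue grip block squarely over the grey one, block upwards, so that it rests level on both sticks, clear of the barnacles. Do not let the white panel touch the grey one or its barnacles at any time.

Things in the scene. Friction and masses are not known exactly. Their poses are not given: they have to be found in the camera images.
- lower_panel: Grey plastic panel, 160 x 90 x 8 mm, flat on the table and fixed to it, turned any way; barnacles up to 6 mm high on the middle of its top (within 25 mm lengthwise). Origin: centre of its underside; x along its length, y along its width, z up. Two yellow bands 20 mm wide cross its top along y, centred at x = -52 mm (a stick lies on it) and x = +52 mm (bare).
- laid_spacer: Square bamboo spacer stick, 100 x 16 x 16 mm, about 20 g, loose, already lying along the band at x = -52 mm of the grey panel; it stays there. Origin: its centre; x along its length.
- loose_spacer: Square bamboo spacer stick, 100 x 16 x 16 mm, about 20 g, with two thin brown rings, lying flat on the table (not the thin flat splint and not the bamboo tweezers). Origin: its centre; x along its length.
- upper_panel: White plastic panel, 160 x 90 x 8 mm, about 200 g, loose, lying flat on the table, with a blue grip block on the middle of its top: 60 mm long (along x), 16 mm wide (along y), its top 40 mm above the panel's underside. Origin: centre of the panel's underside; x along its length, y along its width, z up.
Things that resemble listed ones, but are neither listed nor needed, are in the scene too. Of the things that look like the upper_panel, take the one that is farthest from the robot's base at the start.

How it is judged:
By the outcome, as a careful person would: the job done as asked, in the order asked, and still so for the second after the job is handed in, with the robot touching nothing.
It also fails if it takes over 56 s, if anything falls off the work surface, if the arm or the gripper's body presses on something with over 40 N, if the wrist force passes 120 N, or if a joint passes its speed limit or range.

## Working session

There is one attempt and no reset: what is moved stays moved. The work goes in short steps, Python scripts to look and compute and a tool call to move; the robot and the scene stay as the last step left them, time stands still between calls to the robot, and variables do not carry over. Pictures are saved under pics/ and viewed, at most 10 in all, crops included, and the job is handed in when it is done.

Besides the shell and the picture viewer there is one more tool, called after "Call:" as a command line: name --argument value ..., lists and objects as JSON in quotes. servo_tool: Moves the arm, as the interface text tells. Its arguments: {"type":"object","properties":{"targets":{"type":"array","items":{"type":"array"}},"fingers":{"type":"number"},"grip_force":{"type":"number"}},"required":["targets"]}

```bash
mkdir -p pics
python3 - <<'E'
from plant import monitor, optics, bot
import cv2,numpy as np
print(monitor.get_state(), bot.grip_point_offset)
for n in ["scene","top"]:
    im,d=optics.get_image(n); np.savez(f"{n}0.npz",im=im,d=d,**optics.get_calibration(n))
    cv2.imwrite(f"pics/{n}0.png",im[:,:,::-1]); c=optics.get_calibration(n); print(c)
E
```

```text
{'clock': 0.0, 'joint_pos': array([-1.32978937e+00,  2.59360438e-01,  1.53607558e+00, -1.89565905e-05,
        1.34799458e+00, -2.02781994e-01]), 'dq': array([ 0.0001715 , -0.0019719 , -0.00072572, -0.00160966,  0.00041882,
       -0.00086859]), 'joint_torque': array([ 2.59136163e-03, -4.46030188e+01, -2.90567297e+01, -3.25151759e-04,
        1.14770205e-02,  1.45599948e-06]), 'ee_pos': array([ 0.23604723, -0.49619269,  0.23046831]), 'ee_rot': array([-9.18630954e-04,  9.75481393e-01,  2.20080003e-01, -2.68032275e-05]), 'force': array([-0.39231808,  0.47006198,  0.1247811 ]), 'ft_torque': array([-0.03309473,  0.00462649,  0.01572766]), 'grip_force': 0.0, 'opening': 0.9990803836388099} 0.0187
{'camera_matrix': array([[387.1592396 ,   0.        , 320.43877776],
       [  0.        , 387.1592396 , 200.04156806],
       [  0.        ,   0.        ,   1.        ]]), 'world_to_cam': array([[ 6.04067643e-01,  7.96932538e-01, -9.01811790e-04,
        -2.64684034e-01],
       [ 6.23984700e-01, -4.73678050e-01, -6.21508004e-01,
        -2.53067349e-01],
       [-4.95727119e-01,  3.74870158e-01, -7.83407294e-01,
         1.25095969e+00],
       [ 0.00000000e+00,  0.00000000e+00,  0.00000000e+00,
         1.00000000e+00]])}
{'camera_matrix': array([[377.21981278,   0.        , 316.41202099],
       [  0.        , 377.21981278, 201.34308637],
       [  0.        ,   0.        ,   1.        ]]), 'world_to_cam': array([[-5.90458536e-04, -9.99983500e-01, -5.71413805e-03,
        -2.52478760e-02],
       [-9.97535248e-01,  9.89924395e-04, -7.01601633e-02,
         4.73117312e-01],
       [ 7.01646622e-02,  5.65862745e-03, -9.97519373e-01,
         7.76858276e-01],
       [ 0.00000000e+00,  0.00000000e+00,  0.00000000e+00,
         1.00000000e+00]])}
```

View pics/top0.png

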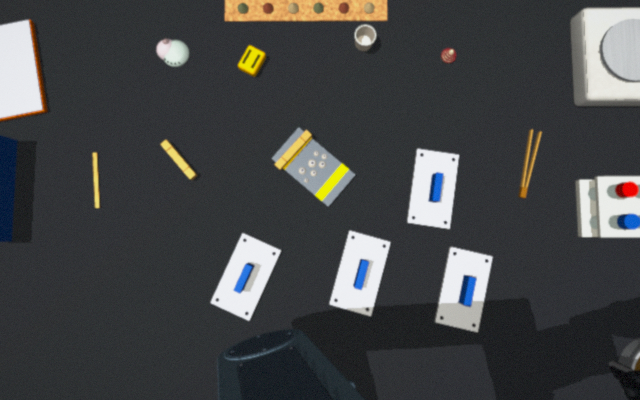

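View pics/scene0.png

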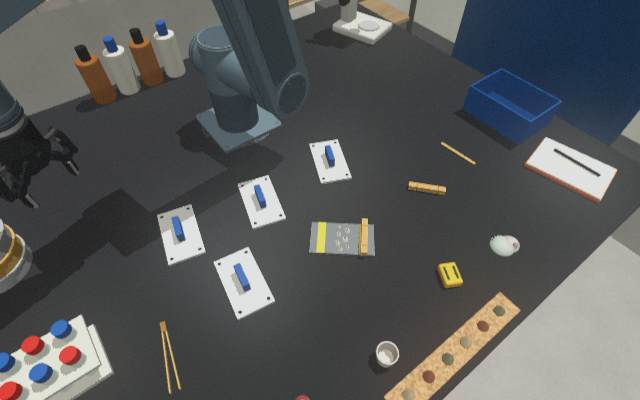

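Top view: grey panel around (313,166) with its bare yellow band at (335,183) and the laid stick at (293,150). The loose stick is at (178,160), the thin splint at (96,180). The farthest white panel is at (433,188).

```bash
cat > h.py <<'E'
import numpy as np,cv2
def ray(c,px,z):
    K,T=c["camera_matrix"],c["world_to_cam"]; R,t=T[:3,:3],T[:3,3]
    px=np.atleast_2d(px).astype(float)
    d=(np.linalg.inv(K)@np.c_[px,np.ones(len(px))].T).T@R
    o=-R.T@t
    return o+d*((z-o[2])/d[:,2])[:,None]
def comps(mask,z,c,amin=40):
    """blobs: px centre, world-rect (cx,cy,long,short,angle of long axis deg)"""
    out=[]
    for k in cv2.findContours(mask.astype(np.uint8),cv2.RETR_EXTERNAL,cv2.CHAIN_APPROX_NONE)[0]:
        if cv2.contourArea(k)<amin: continue
        w=ray(c,k[:,0],z)[:,:2]
        (a,b),(l,s),an=cv2.minAreaRect((w*1000).astype(np.float32))
        if l<s: l,s,an=s,l,an+90
        out.append((k[:,0].mean(0).round(),np.round([a,b,l,s,(an+90)%180-90],1)))
    return out
def masks(im):
    H,S,V=cv2.split(cv2.cvtColor(im,cv2.COLOR_RGB2HSV))
    return dict(yellow=(H>26)&(H<34)&(S>200)&(V>120),bamboo=(H>10)&(H<27)&(S>60)&(V>110),
      white=(S<50)&(V>185),blue=(H>100)&(H<125)&(S>130)&(V>70),grey=(S<70)&(V>90)&(V<180))
E
python3 - <<'E'
from h import *
for n in ["top","scene"]:
    c=np.load(n+"0.npz"); m=masks(c["im"])
    for k,z in dict(yellow=.008,bamboo=.016,white=.008,blue=.04,grey=.008).items():
        print(n,k,z)
        for p,r in comps(m[k],z,c):
            if r[2]<220 and r[2]>25 and 100<r[0]<800: print("  ",p,r)
E
```

```text
top yellow 0.008
   [332. 182.] [516.  -57.5  91.1  17.4 -40.8]
   [250.  59.] [786.3 118.3  49.5  35.8 -28.7]
top bamboo 0.016
   [ 96. 180.] [519.4 442.7 120.2  11.9   5.1]
   [178. 159.] [563.9 269.9 102.8  18.4  40.6]
   [293. 150.] [581.6  22.4 102.8  25.2 -42.6]
   [530. 159.] [ 554.5 -472.1  147.8   24.9  -16.1]
   [251.  60.] [780.5 115.8  58.4  44.9 -28. ]
top white 0.008
   [460. 292.] [ 292.4 -333.2  155.    89.4  -12.8]
   [245. 277.] [316.4 123.7 159.4  89.3 -24.3]
   [360. 275.] [ 323.8 -116.1  159.    89.3  -15.7]
   [585. 207.] [ 459.4 -594.6  119.2   25.5   -1.9]
   [618. 206.] [ 4.625e+02 -6.666e+02  1.250e+02  8.900e+01 -1.000e-01]
   [433. 188.] [ 501.7 -273.4  159.    89.2   -8.5]
   [17. 71.] [766.9 636.  205.4  92.3  11.4]
   [612.  55.] [ 7.976e+02 -6.715e+02  2.019e+02  1.236e+02 -1.000e-01]
top blue 0.04
   [467. 290.] [ 292.1 -327.4   56.9   23.1  -12.5]
   [243. 278.] [317.6 121.8  58.8  15.4 -24.4]
   [361. 274.] [ 324.9 -115.2   57.1   16.3  -15.6]
   [629. 221.] [ 431.  -657.5   43.1   28.3   90. ]
   [436. 187.] [ 501.4 -269.9   58.    20.2   -8.3]
top
[... 1836 characters left out ...]
 [ 73. 365.] [ 458.2 -639.    47.8   26.    82. ]
   [ 36. 355.] [ 392.9 -692.7   46.5   27.5   81.7]
   [ 64. 339.] [ 392.8 -638.4   47.6   27.8   87.1]
   [ 90. 361.] [ 459.9 -603.9  168.   115.1  -38.5]
   [240. 284.] [ 502.5 -285.6   60.8   27.     7.2]
   [ 23. 271.] [ 169.  -671.2   49.3   19.3  -40.3]
   [ 16. 261.] [ 127.9 -675.8  165.3   52.   -24.9]
   [371. 240.] [596.6  36.3  92.6  16.9 -42.1]
   [340. 237.] [544.9 -24.7  97.7  97.2  49.4]
   [313. 237.] [503.3 -71.7  93.2  17.5 -40.5]
   [175. 223.] [ 265.7 -327.   111.9   90.2  -13.3]
   [258. 203.] [ 324.3 -129.3   57.2   29.8    1.9]
   [328. 162.] [317.8 119.7  57.6  33.2 -21.3]
   [634. 128.] [771.7 982.4 181.   49.9 -64.2]
```

Call:
servo_tool --targets '[[[1.8, 4.2, 0], 1.9], [[1.8, 4.2, 0], 1.9], [[1.8, 4.2, 0], 1.9], [[1.8, 4.2, 0], 1.9], [[1.8, 4.2, 0], 1.9], [[1.8, 4.2, 0], 1.9], [[1.8, 4.2, 0], 1.9], [[1.8, 4.2, 0], 1.9]]' --fingers 0.5 --grip_force 40

```text
clock: 0.9
ee_pos: [0.3803, -0.1588, 0.2312]
ee_rot: [-0.0, 0.938, 0.348, 0.0]
force: [1.1, -0.6, -0.5]
opening: 0.501
grip_force: 0.0
```

Call:
servo_tool --targets '[[[1.8, 4.2, 0], 0], [[1.8, 4.2, 0], 0], [[1.8, 4.2, 0], 0], [[1.8, 4.2, 0], 0], [[1.8, 4.2, 0], 0], [[1.8, 4.2, 0], 0], [[1.8, 4.2, 0], 0], [[1.8, 4.2, 0], 0]]'

```text
clock: 1.7
ee_pos: [0.5243, 0.1773, 0.2309]
ee_rot: [0.0, 0.938, 0.347, -0.0]
force: [1.2, -0.3, 0.2]
opening: 0.501
grip_force: 0.0
```

Call:
servo_tool --targets '[[[1.0, 2.4, -2], 0], [[1.0, 2.4, -2], 0], [[1.0, 2.4, -3], 0], [[1.0, 2.4, -3], 0], [[0, 0, -3], 0], [[0, 0, -2], 0], [[0, 0, 0], 0], [[0, 0, 0], 0]]'

```text
clock: 2.5
ee_pos: [0.564, 0.2712, 0.0812]
ee_rot: [-0.0, 0.938, 0.347, -0.001]
force: [1.0, -0.1, 0.6]
opening: 0.499
grip_force: 0.0
```

Call:
servo_tool --targets '[[[0, 0, -2], 0], [[0, 0, -2], 0], [[0, 0, -1.5], 0], [[0, 0, -1], 0], [[0, 0, -0.6], 0], [[0, 0, -0.4], 0], [[0, 0, 0], 0], [[0, 0, 0], 0]]'

```text
clock: 3.3
ee_pos: [0.5646, 0.2714, 0.0069]
ee_rot: [0.0, 0.938, 0.347, 0.0]
force: [0.1, -0.1, -0.6]
opening: 0.501
grip_force: 0.0
```

Call:
servo_tool --targets '[[[0, 0, 0], 0], [[0, 0, 0], 0], [[0, 0, 0], 0], [[0, 0, 0], 0], [[0, 0, 0], 0], [[0, 0, 0], 0], [[0, 0, 0], 0], [[0, 0, 0], 0]]' --fingers 1

```text
clock: 4.1
ee_pos: [0.5647, 0.2714, 0.007]
ee_rot: [0.0, 0.938, 0.347, 0.001]
force: [0.8, -0.2, 5.1]
opening: 0.17
grip_force: 40.2
```

Call:
servo_tool --targets '[[[0, 0, 1], 0], [[0, 0, 2], 0], [[0, 0, 3], 0], [[0, 0, 2], 0], [[-0.2, -1.6, 0], -8], [[-0.4, -3.2, 0], -8], [[-0.6, -4.2, 0], -8], [[-0.6, -4.2, 0], -8]]'

```text
clock: 4.9
ee_pos: [0.5456, 0.1384, 0.0865]
ee_rot: [0.0, 0.997, 0.073, -0.0]
force: [0.8, 0.2, -0.1]
opening: 0.175
grip_force: 39.5
```

Call:
servo_tool --targets '[[[-0.5, -4, 0], -8.2], [[-0.5, -4, 0], -8.2], [[-0.5, -3.8, 0], -8.2], [[-0.5, -3.5, 0], -8.2], [[-0.5, -2.8, 0], -8.1], [[-0.5, -1.5, 0], -8.1], [[0, 0, -2], 0], [[0, 0, 0], 0]]'

```text
clock: 5.7
ee_pos: [0.5143, -0.0568, 0.0648]
ee_rot: [0.0, 0.938, -0.346, -0.002]
force: [-0.4, -0.8, -0.4]
opening: 0.169
grip_force: 39.5
```

Run:
```python
from plant import monitor, optics
from h import *
im,d=optics.get_image("scene"); c=optics.get_calibration("scene")
s=monitor.get_state(); print(s["ee_pos"],s["ee_rot"])
cv2.imwrite("pics/s1.png",cv2.resize(im[140:320,240:480,::-1],None,fx=3,fy=3))
m=masks(im)
zt=s["ee_pos"][2]-.007+.016
for k,z in [("bamboo",zt),("bamboo",.024),("yellow",.008)]:
  for p,r in comps(m[k],z,c,20):
    if 250<p[0]<440 and 140<p[1]<300: print(k,z,p,r)
```

```text
[ 0.5149266  -0.05657006  0.06567549] [ 5.96937115e-06  9.38527266e-01 -3.45201685e-01 -1.53889353e-03]
bamboo 0.07467549354868158 [363. 236.] [607.2  -5.6 102.2  18.8 -41.4]
bamboo 0.07467549354868158 [320. 230.] [530.9 -72.9 126.2  16.2 -37.4]
bamboo 0.024 [363. 236.] [584.8  19.6 109.1  20.1 -41.4]
bamboo 0.024 [320. 230.] [503.4 -52.2 134.8  17.3 -37.4]
```

View pics/s1.png

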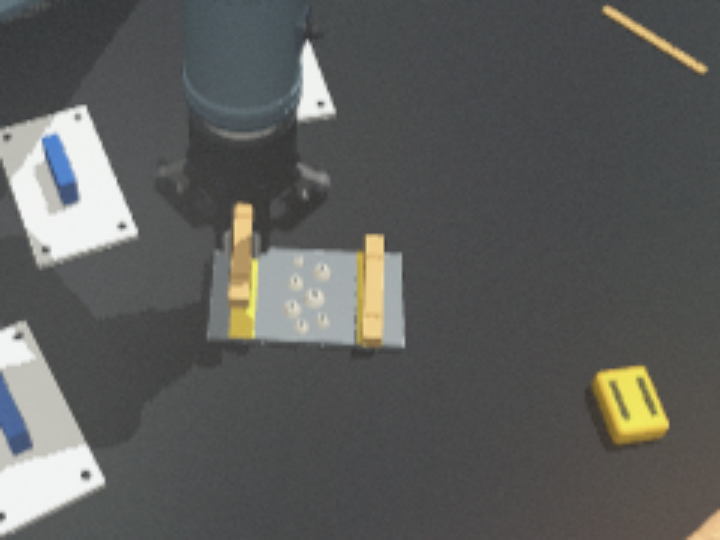

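Call:
servo_tool --targets '[[[0.1, 0, -1.5], 0], [[0, 0, -1.3], 0], [[0, 0, -1.0], 0], [[0, 0, -0.5], 0], [[0, 0, -0.3], 0], [[0, 0, -0.2], 0], [[0, 0, -0.1], 0], [[0, 0, 0], 0]]'

```text
clock: 6.55
ee_pos: [0.5173, -0.0567, 0.0175]
ee_rot: [-0.0, 0.939, -0.345, 0.0]
force: [-0.4, 0.7, -0.3]
opening: 0.173
grip_force: 39.5
```

Call:
servo_tool --targets '[[[-0.1, 0, 0], 0], [[0, 0, -0.1], 0], [[0, 0, -0.1], 0], [[0, 0, 0], 0], [[0, 0, 0], 0], [[0, 0, 0], 0], [[0, 0, 0], 0], [[0, 0, 0], 0]]'

```text
clock: 7.35
ee_pos: [0.5162, -0.0567, 0.0153]
ee_rot: [-0.0, 0.939, -0.345, 0.0]
force: [0.2, -0.6, -0.1]
opening: 0.17
grip_force: 39.5
```

Call:
servo_tool --targets '[[[0, 0, -0.05], 0], [[0, 0, -0.05], 0], [[0, 0, 0], 0], [[0, 0, 0], 0], [[0, 0, 0], 0], [[0, 0, 0], 0], [[0, 0, 0], 0], [[0, 0, 0], 0]]'

```text
clock: 8.15
ee_pos: [0.5163, -0.0567, 0.015]
ee_rot: [0.0, 0.939, -0.345, 0.0]
force: [-2.4, 0.6, 7.3]
opening: 0.17
grip_force: 40.3
```

Call:
servo_tool --targets '[[[0, 0, 0], 0], [[0, 0, 0], 0], [[0, 0, 0], 0], [[0, 0, 0], 0], [[0, 0, 1], 0], [[0, 0, 2], 0], [[0, 0, 4], 0], [[0, 0, 3], 0]]' --fingers 0.7

```text
clock: 8.95
ee_pos: [0.5164, -0.0568, 0.1166]
ee_rot: [-0.0, 0.939, -0.345, 0.0]
force: [1.0, -0.7, -0.1]
opening: 0.3
grip_force: 0.0
```

Call:
servo_tool --targets '[[[-0.2, -2, 0], 4], [[-0.2, -3.2, 0], 4], [[-0.2, -3.2, 0], 4], [[-0.2, -3.2, 0], 4], [[-0.2, -3.2, 0], 4], [[-0.2, -3.2, 0], 4], [[-0.2, -2.5, 0], 4], [[0, -1.2, 0], 3.9]]' --fingers 0.5

```text
clock: 9.75
ee_pos: [0.5019, -0.2763, 0.1151]
ee_rot: [0.001, 0.997, -0.073, 0.0]
force: [0.5, 0.1, 0.9]
opening: 0.497
grip_force: 0.0
```

```bash
python3 - <<'E'
from plant import monitor, optics
from h import *
s=monitor.get_state(); print(s["clock"],s["ee_pos"],s["ee_rot"])
for n in ["top","scene"]:
  im,d=optics.get_image(n); c=optics.get_calibration(n)
  b=im[110:230,250:480] if n=="top" else im[180:330,190:420]
  cv2.imwrite(f"pics/{n}2.png",cv2.resize(b[:,:,::-1],None,fx=3,fy=3))
  m=masks(im)
  for k,z in [("bamboo",.024),("yellow",.008),("white",.008),("blue",.04)]:
   for p,r in comps(m[k],z,c,20):
    if 450<r[0]<620 and -330<r[1]<60: print(n,k,z,p,r)
E
python3 -c "
import cv2,numpy as np
a=cv2.imread('pics/top2.png');b=cv2.imread('pics/scene2.png')
w=min(a.shape[1],b.shape[1],690);a=a[:300];b=b[:300+0]
cv2.imwrite('pics/both2.png',np.vstack([a[:,:w],b[:,:w]]))"
```

```text
9.75 [ 0.50193442 -0.27627678  0.11507855] [ 5.72399450e-04  9.97301791e-01 -7.34075305e-02  3.79083890e-04]
top bamboo 0.024 [332. 181.] [515.1 -59.1 102.2  20.8 -40.2]
top bamboo 0.024 [293. 150.] [579.9  21.8 101.8  25.1 -42.6]
top white 0.008 [311. 163.] [ 5.56e+02 -1.40e+01  1.30e+01  1.29e+01 -1.00e-01]
top white 0.008 [432. 186.] [ 501.8 -273.4  159.1   89.2   -8.5]
top blue 0.04 [435. 191.] [ 493.3 -268.6   41.    19.9   -8.3]
scene bamboo 0.024 [363. 237.] [584.8  19.6 109.1  20.1 -41.4]
scene bamboo 0.024 [321. 235.] [519.5 -61.5 108.8  18.1 -40.6]
scene white 0.008 [242. 281.] [ 502.3 -273.7  160.2   89.    -8.5]
scene blue 0.04 [241. 274.] [ 503.7 -274.3   56.5   13.3   -9.1]
```

View pics/both2.png

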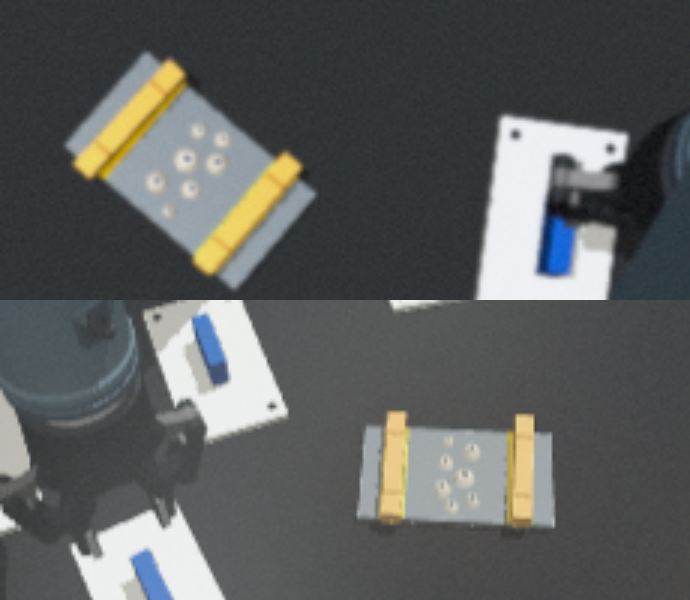

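Call:
servo_tool --targets '[[[0, 0.3, -2], 0], [[0, 0, -2.5], 0], [[0, 0, -2.5], 0], [[0, 0, -1.5], 0], [[0, 0, -1], 0], [[0, 0, -0.6], 0], [[0, 0, 0], 0], [[0, 0, 0], 0]]'

```text
clock: 10.65
ee_pos: [0.5027, -0.2709, 0.0141]
ee_rot: [0.0, 0.997, -0.074, 0.001]
force: [0.4, -0.1, -0.5]
opening: 0.495
grip_force: 0.0
```

Call:
servo_tool --targets '[[[0, 0, 0], 0], [[0, 0, 0], 0], [[0, 0, 0], 0], [[0, 0, 0], 0], [[0, 0, 0], 0], [[0, 0, 0], 0], [[0, 0, 0], 0], [[0, 0, 0], 0]]' --fingers 1 --grip_force 70

```text
clock: 11.45
ee_pos: [0.5028, -0.2713, 0.0144]
ee_rot: [0.001, 0.997, -0.074, 0.001]
force: [-0.5, 0.9, 6.1]
opening: 0.174
grip_force: 70.7
```

Call:
servo_tool --targets '[[[0, 0, 0.5], 0], [[0, 0, 1], 0], [[0, 0, 1.5], 0], [[0, 0, 2], 0], [[0, 0, 2], 0], [[0, 0, 1.5], 0], [[0, 0, 0], 0], [[0, 0, 0], 0]]'

```text
clock: 12.25
ee_pos: [0.5021, -0.2706, 0.0984]
ee_rot: [0.0, 0.997, -0.074, 0.0]
force: [0.1, 0.5, -2.4]
opening: 0.171
grip_force: 69.7
```

Call:
servo_tool --targets '[[[0.2, 1, 0], 4], [[0.4, 2, 0], 6], [[0.5, 2.5, 0], 6], [[0.5, 2.5, 0], 6], [[0.5, 2.5, 0], 6], [[0.5, 2.5, 0], 6], [[0.5, 2.5, 0], 6], [[0.4, 2, 0], 4]]'

```text
clock: 13.05
ee_pos: [0.5363, -0.0939, 0.0969]
ee_rot: [-0.001, 0.952, 0.307, -0.001]
force: [0.2, 0.1, -1.6]
opening: 0.175
grip_force: 69.6
```

Call:
servo_tool --targets '[[[0.4, 2, 0], 4], [[0.4, 2, 0], 4], [[0.2, 1.5, 0], 3], [[0.2, 1.4, 0], 2], [[0, 1, 0], 1.1], [[0, 0, 0], 0], [[0, 0, 0], 0], [[0, 0, 0], 0]]'

```text
clock: 13.85
ee_pos: [0.5492, -0.0174, 0.0983]
ee_rot: [0.0, 0.908, 0.419, -0.0]
force: [-0.3, -0.4, -1.8]
opening: 0.172
grip_force: 69.6
```

Run:
```python
from plant import monitor, optics
from h import *
s=monitor.get_state(); print(s["clock"],s["ee_pos"],s["ee_rot"],s["force"]); q=s["ee_rot"]; print(np.degrees(2*np.arctan2(q[2],q[1])))
zb=s["ee_pos"][2]-.0144; a=[]
for n in ["top","scene"]:
  im,d=optics.get_image(n); c=optics.get_calibration(n)
  a.append(cv2.resize(im[100:260,200:440,::-1] if n=="top" else im[130:290,230:470,::-1],None,fx=2.0,fy=1.8))
  m=masks(im)
  for k,z in [("white",zb+.008),("blue",zb+.04)]:
   for p,r in comps(m[k],z,c,20):
    if 450<r[0]<650 and -130<r[1]<100: print(n,k,z,p,r)
cv2.imwrite("pics/s3.png",np.vstack(a))
```

```text
13.85 [ 0.54918214 -0.01737253  0.09832645] [ 1.68224295e-04  9.07876889e-01  4.19236837e-01 -3.74344623e-05] [-0.26627256 -0.39929572 -1.77086164]
49.57283115093952
top white 0.09192645387541096 [322. 177.] [520.2 -25.6  92.8  58.8 -10.2]
top white 0.09192645387541096 [280. 152.] [562.9  39.7  55.2  40.7  41.9]
top blue 0.12392645387541096 [322. 166.] [530.4 -37.4  14.3   9.1 -44.8]
scene white 0.09192645387541096 [343. 219.] [549.7 -19.  159.2  91.1  49.5]
```

View pics/s3.png

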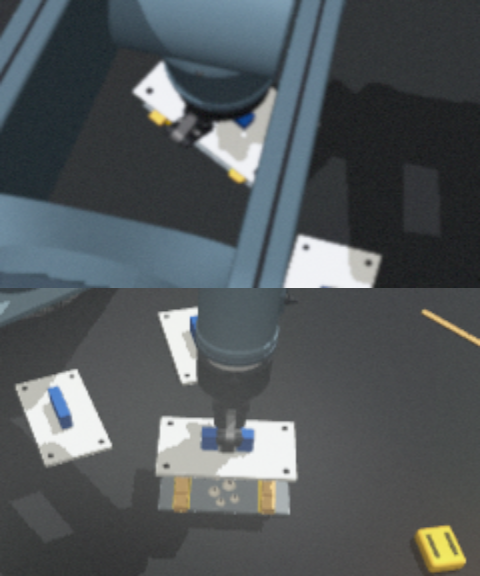

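The white panel is held level and aligned over the grey one (about 1 mm off in y), so I'm lowering it.

Call:
servo_tool --targets '[[[0, 0.1, -1.5], 0], [[0, 0, -1.5], 0], [[0, 0, -1.2], 0], [[0, 0, -0.8], 0], [[0, 0, -0.4], 0], [[0, 0, -0.2], 0], [[0, 0, 0], 0], [[0, 0, 0], 0]]'

```text
clock: 14.75
ee_pos: [0.5496, -0.0158, 0.0428]
ee_rot: [0.0, 0.908, 0.42, 0.0]
force: [1.0, -0.8, -2.3]
opening: 0.168
grip_force: 69.7
```

Call:
servo_tool --targets '[[[0, 0, -0.1], 0], [[0, 0, 0], 0], [[0, 0, -0.1], 0], [[0, 0, 0], 0], [[0, 0, 0], 0], [[0, 0, 0], 0], [[0, 0, 0], 0], [[0, 0, 0], 0]]'

```text
clock: 15.55
ee_pos: [0.5492, -0.0157, 0.0403]
ee_rot: [0.0, 0.908, 0.42, 0.0]
force: [-0.4, -0.2, -1.8]
opening: 0.172
grip_force: 69.7
```

Call:
servo_tool --targets '[[[0, -0.05, -0.1], 0], [[0, 0, 0], 0], [[0, 0, -0.05], 0], [[0, 0, 0], 0], [[0, 0, -0.05], 0], [[0, 0, 0], 0], [[0, 0, 0], 0], [[0, 0, 0], 0]]'

```text
clock: 16.35
ee_pos: [0.5492, -0.0162, 0.0384]
ee_rot: [0.0, 0.908, 0.42, 0.0]
force: [-0.5, 0.2, -0.2]
opening: 0.175
grip_force: 69.9
```

Call:
servo_tool --targets '[[[0, 0, -0.05], 0], [[0, 0, 0], 0], [[0, 0, 0], 0], [[0, 0, 0], 0], [[0, 0, 0], 0], [[0, 0, 0], 0], [[0, 0, 0], 0], [[0, 0, 0], 0]]'

```text
clock: 17.15
ee_pos: [0.5492, -0.0162, 0.0384]
ee_rot: [0.0, 0.908, 0.42, 0.0]
force: [-2.7, -0.9, 6.1]
opening: 0.169
grip_force: 70.7
```

Contact at 6 N. Release, rise, and move clear.

Call:
servo_tool --targets '[[[0, 0, 0], 0], [[0, 0, 0], 0], [[0, 0, 0], 0], [[0, 0, 0], 0], [[0, 0, 0], 0], [[0, 0, 1], 0], [[0, 0, 2], 0], [[0, 0, 3], 0]]' --fingers 0.5

```text
clock: 17.95
ee_pos: [0.548, -0.016, 0.0976]
ee_rot: [-0.001, 0.908, 0.42, -0.001]
force: [0.1, 0.3, -0.4]
opening: 0.498
grip_force: 0.0
```

Call:
servo_tool --targets '[[[0, 0, 4], 0], [[0, 0, 4], 0], [[-1, -4, 0], 0], [[-1, -4, 0], 0], [[-1, -4, 0], 0], [[-1, -4, 0], 0], [[-1, -4, 0], 0], [[-1, -4, 0], 0]]'

```text
clock: 18.75
ee_pos: [0.4886, -0.2577, 0.1788]
ee_rot: [0.0, 0.908, 0.42, 0.0]
force: [1.4, 0.2, 0.7]
opening: 0.496
grip_force: 0.0
```

Run:
```python
from plant import monitor, optics
from h import *
a=[]
for n in ["top","scene"]:
  im,d=optics.get_image(n); c=optics.get_calibration(n)
  a.append(cv2.resize(im[100:230,230:410,::-1] if n=="top" else im[170:300,250:430,::-1],None,fx=3,fy=2.2))
  m=masks(im)
  for k,z in [("white",.032),("blue",.064)]:
   for p,r in comps(m[k],z,c,20):
    if 450<r[0]<650 and -130<r[1]<100: print(n,k,z,p,r)
  # plane of the white top from depth
  if n=="top":
   v,u=np.nonzero(cv2.erode((m["white"]&(d>0)).astype(np.uint8),np.ones((3,3))))
   P=np.linalg.inv(c["camera_matrix"])@np.vstack([u,v,np.ones_like(u)])*d[v,u]
   T=c["world_to_cam"]; W=(T[:3,:3].T@(P-T[:3,3:])).T
   W=W[(abs(W[:,0]-.5495)<.1)&(abs(W[:,1]+.017)<.1)&(W[:,2]<.06)]
   s=np.linalg.lstsq(np.c_[W[:,:2]-[.5495,-.0175],np.ones(len(W))],W[:,2],rcond=None)[0]; print("slope,height",s,len(W))
cv2.imwrite("pics/s4.png",np.vstack(a))
```

```text
top white 0.032 [313. 165.] [548.6 -17.8 159.3  90.1  49.6]
top blue 0.064 [312. 163.] [547.2 -17.8  57.3  15.9  49.5]
slope,height [-0.0006615   0.00076728  0.03115495] 2323
scene white 0.032 [342. 233.] [549.7 -17.6 158.9  91.1  49.7]
scene blue 0.064 [342. 225.] [550.3 -19.2  55.   13.3  49. ]
```

View pics/s4.png

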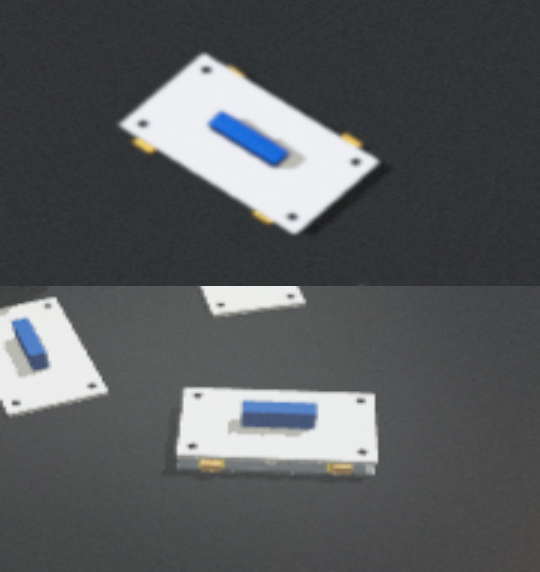

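The white panel lies level at the right height and within about 1 mm of centred, with all four stick ends showing.

```bash
python3 -c "
from plant import bot
print(bot.close_job())"
```

```text
the job is handed in; nothing more can be done
None
```

The job is done and handed in: the loose stick lies on the bare band, and the white panel rests level on both sticks, within about 1 mm and 0.1° of square over the grey one, at about 19 s of the 56 s allowed.

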